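Fit the lugged U-bolt over the gate rail and press it home in its bracket

TASK

Take the U-bolt with the red lug out of its wooden holder, pass it astride the gate rail and feed both legs through the two holes of the yellow bracket plate under the rail, feeling along the rail for the holes, then press it fully home so that the crown sits on the rail and let go. Be gentle: never let it bear on the rail and its bracket with more than 40 N in all. Leave everything else on the bench where it is.

Things in the scene. Friction and masses are not known exactly. Their poses are not given: they have to be found in the camera images.
- ubolt: Loose steel U-bolt, 0.17-0.35 kg, upright in the holder, legs down. 8 mm round bar; two flat-ended legs 50 mm apart centre to centre. Origin: inner face of the crown, midway between the legs (this spot ends up on the rail's top). z up; x from leg to leg; leg ends 70 mm below the origin. Red lug to grip on the crown: 30 mm along x, 12 mm thick along y, 8 to 44 mm above the origin.
- holder: Fixed wooden block 110 (x) x 60 (y) x 45 mm (z) with two blind holes, 35 mm deep, 50 mm apart along its x, in which the U-bolt stands with 1.5 mm of slack (it may lean up to 0.06 rad). Origin: centre of its underside.
- rail: Fixed green stand, base 100 (x) x 290 mm (y), holding the rail: a level grey metal tube, 34 mm diameter, 280 mm long along y, between cheeks 20 mm thick centred 122 mm each way along y, which do not rise above the tube. The bracket plate under the tube belongs to it. Origin: centre of the base's underside; z up.
- rail_top (a point): Point on the top of the rail, halfway along it, 96 mm above the bench; y along the rail, x across it, z up. Fully home, the U-bolt's crown rests on the tube: its origin is level with this point, 6 to 42 mm from it along the rail towards +y.
- plate_ref (a point): Point in the plane of the bracket plate's top face, 34 mm below rail_top; same axes. Yellow plate 90 (x) x 110 (y) x 8 mm, clamped (slips only above 80 N). Its two 11 mm holes, slightly chamfered, are at x = -25 and +25 mm, level with each other in y, but the pair lies anywhere from 6 to 42 mm from this point towards +y: not measured, differs every time, find it by eye and feel.
- plate_under (a point): Point 20 mm below plate_ref, level with the brass spring-loaded balls under the plate, one outside each hole. The leg ends meet them about 17 mm below the plate's top face. Each presses its leg sideways with 2.5 to 3.5 N (this counts in the force on the bracket), so the legs rub: the last 19 mm need a few newtons more, and the U-bolt may stick short of home unless it is pressed until the crown meets the rail.
- charger: Bystander: yellow plastic battery charger with a toggle switch, 130 x 100 x 73 mm. Origin: centre of its underside.
- battery_a: Bystander: black drill battery, 115 x 75 x 63 mm. Origin: centre of its underside.
- battery_b: Bystander: second black drill battery, same size. Origin: centre of its underside.
- hoof_pick: Bystander: stainless hoof pick lying flat, 190 mm long along its x, 12 mm high. Origin: on the bench under its shank.
- scoop: Bystander: blue hard-silicone feed scoop, cup 130 x 100 x 60 mm with a 110 mm handle to its -x. Origin: centre of the cup's underside.
- jar: Bystander: clear jar of fencing staples with red snap lid, 88 mm diameter, 109 mm high. Origin: centre of its underside.

How it is judged:
By the outcome, as a careful person would: the job done as asked, in the order asked, and still so for the second after the job is handed in, with the robot touching nothing.
It also fails if it takes over 58 s, if anything falls off the work surface, if the arm or the gripper's body presses on something with over 40 N, if the wrist force passes 120 N, or if a joint passes its speed limit or range.

ROBOT

A 6-joint arm with a two-finger parallel gripper is mounted at the origin on the work surface. World frame = base frame: x ahead of the robot, y to its left, z up, the work surface at z = 0. Lengths are in m, angles in rad, forces in N, time in s.
With the tool pointing down it reaches from about 0.375 to 0.975 m from the base axis. Payload 3.8 kg.
Tool frame: the origin (TCP) lies midway between the tips of the shut fingers; the grasp point (between the pads) lies 19 mm behind it; x points along the fingers, z is the direction in which the jaws open and shut, and the axes are right-handed (so a half turn about x gives the same grasp; the last joint's range is limited). The gripper opens to 85 mm and grips with 20 to 120 N. Pads are 22 mm wide; open, the fingers measure 114 mm over their backs; the gripper's body (76 mm by 85 mm) begins 54 mm behind the grasp point. The pads swing forward as they close: fully open they stand 13 mm farther back than shut.
Start: joints at [-1.326, 0.264, 1.604, -0, 1.274, -0.037], TCP at [0.188, -0.648, 0.231] pointing down, gripper open.
Joint ranges: [-2.63, 2.63], [-0.94, 2.18], [0.31, 2.57], [-1.31, 4.45], [0, 2.66], [-2.55, 2.55]. Speed limits (rad/s): [2.57, 2.57, 3.14, 3.14, 3.14, 3.14].

INTERFACE

Orientations are given as a rotation vector (axis times angle).
In Python, from workcell import * gives the robot as it stands. The module is installed in compiled form; this text tells all that it offers.
- The arm moves only by the tool carry_out, never from a script. Its arguments are lists of equal length, an entry for each row: "offset": the shift along the tool's x, y, z in cm, a list of three; "delta_rot": the turn, a rotation vector about the tool's x, y, z in degrees, a list of three. A call has exactly 5 rows; each row shifts and turns the commanded pose from where the row before left it, along the tool's axes as they then stand; what a row does not reach is not made up. A row lasts 1/12 s, in which the tool goes at most 41.7 mm and 7.16 degrees, less where a joint would pass 70% of its speed; a pose out of reach is approached as far as the arm can. A call is refused whole if a number of a shift passes 4.17 or a number of a turn 7.16, either way. A call with a gripper value outside its range is refused whole. "fingers" is the opening, from -1 (shut) to 1 (fully open), set as the call begins (left out, the last holds). The fingers move at their own pace and stop on an object; "newtons" is the grip in N (left out, the last holds). Time passes only in rows, so rows that do not move let the fingers close, or fill a call up. It gives the time, the measured TCP pose, the force and the opening at its end, in the units of the state.
- read_state(): the state, without advancing time (a new reading comes with each control period).
- read_camera(name): name is "scene" or "top" or "wrist"; returns (picture, depth): 384x512x3 uint8, red, green, blue; 384x512 float32, m along the optical axis (not along the pixel's ray), 0 where there is no reading.
- get_calibration(name): a dict with "fx", "fy", "cx", "cy" (pixels), "R" (3x3) and "t" (3): a world point X has camera coordinates R X + t; the wrist camera has in their place "mount" (4x4, takes a point from camera to tool coordinates, whose origin is the TCP and whose axes are the tool frame's). Camera axes: x right, y down, z forward; pixel columns grow to the right and rows downward; lengths in m; the calibration is good to about 2 mm. A picture is of the moment at which its call begins: read the wrist's pose just before it. get_calibration takes no time and is no camera call.
- finish_job(): hands the job in, once; it reports no verdict.
The state is a dict: "time": time; "q": joint angles; "joint_vel": joint speeds; "joint_torque": joint torques, N m; "tool_pos": TCP position; "tcp_rot": TCP orientation; "wrist_force": force on the tool from outside, world axes, zero at the start; "torque": the same for the moment, N m; "width": opening from 0.0 (shut) to 1.0 (fully open).
Only numpy, scipy, OpenCV 4.12 (cv2) and the standard library are available. Lean on these libraries where they do the work, as an engineer would, in place of code of your own. Each camera call takes 0.05 s, during which the arm holds its last target. There are 200 camera calls.

## Working session

There is one attempt and no reset: what is moved stays moved. The work goes in short steps, Python scripts to look and compute and a tool call to move; the robot and the scene stay as the last step left them, time stands still between calls to the robot, and variables do not carry over. Pictures are saved under pics/ and viewed, about 8 in all and at most 12, crops included, and the job is handed in when it is done.

Besides the shell and the picture viewer there is one more tool, called after "Emit:" by a JSON object that holds its "api" and its "payload". carry_out: Moves the arm, as the interface text tells. Its arguments: {"type":"object","properties":{"offset":{"type":"array"},"delta_rot":{"type":"array"},"fingers":{"type":"number"},"newtons":{"type":"number"}},"required":["offset","delta_rot"]}

```bash
mkdir -p pics; cat > h.py <<'E'
from workcell import *
import numpy as np, cv2
from scipy.spatial.transform import Rotation as Ro
np.set_printoptions(precision=4,suppress=True)
def pose():
    s=read_state(); T=np.eye(4); T[:3,:3]=Ro.from_rotvec(s["tcp_rot"]).as_matrix(); T[:3,3]=s["tool_pos"]; return T,s
def grab(n):
    T,s=pose(); p,d=read_camera(n); c=get_calibration(n)
    if "mount" in c: M=T@np.array(c["mount"])
    else:
        M=np.eye(4); R=np.array(c["R"]); M[:3,:3]=R.T; M[:3,3]=-R.T@np.array(c["t"])
    np.savez(n+".npz",p=p,d=d,M=M,K=[c["fx"],c["fy"],c["cx"],c["cy"]]); return p,d
def load(n):
    z=np.load(n+".npz"); return z["p"],z["d"],z["M"],z["K"]
def cloud(n):
    p,d,M,K=load(n); v,u=np.mgrid[:384,:512]
    P=np.stack([(u-K[2])/K[0]*d,(v-K[3])/K[1]*d,d],-1)@M[:3,:3].T+M[:3,3]; P[d==0]=np.nan
    return p,P
def px(n,X):
    p,d,M,K=load(n); c=(np.atleast_2d(X)-M[:3,3])@M[:3,:3]; return np.c_[K[0]*c[:,0]/c[:,2]+K[2],K[1]*c[:,1]/c[:,2]+K[3]]
def onz(n,u,v,z):
    p,d,M,K=load(n); r=M[:3,:3]@np.array([(u-K[2])/K[0],(v-K[3])/K[1],1]); return M[:3,3]+r*(z-M[2,3])/r[2]
def save(img,name,w=None):
    if w: img=cv2.resize(img,None,fx=w,fy=w,interpolation=cv2.INTER_CUBIC)
    cv2.imwrite("pics/"+name,img[...,::-1])
E
python3 - <<'E'
from h import *
a,_=grab("top"); b,_=grab("scene")
save(a,"top0.png",1.5);save(b,"scene0.png",1.5)
T,s=pose();print(T,s)
E
```

```text
[[-0.0006  0.9605  0.2782  0.1875]
 [ 0.002   0.2782 -0.9605 -0.6477]
 [-1.      0.     -0.0021  0.2301]
 [ 0.      0.      0.      1.    ]] {'time': 0.1, 'q': array([-1.3259,  0.2647,  1.6053, -0.0001,  1.2737, -0.0369]), 'joint_vel': array([ 0.0001, -0.0012, -0.0029, -0.0003, -0.0022, -0.0004]), 'joint_torque': array([ -0.0002, -51.6707, -36.8591,  -0.0001,   0.0063,  -0.    ]), 'tool_pos': array([ 0.1875, -0.6477,  0.2301]), 'tcp_rot': array([ 1.0004,  1.3312, -0.9983]), 'wrist_force': array([ 0.7237,  0.4232, -0.4944]), 'torque': array([0.02  , 0.0196, 0.011 ]), 'width': 0.9999669179629281}
```

View pics/top0.png

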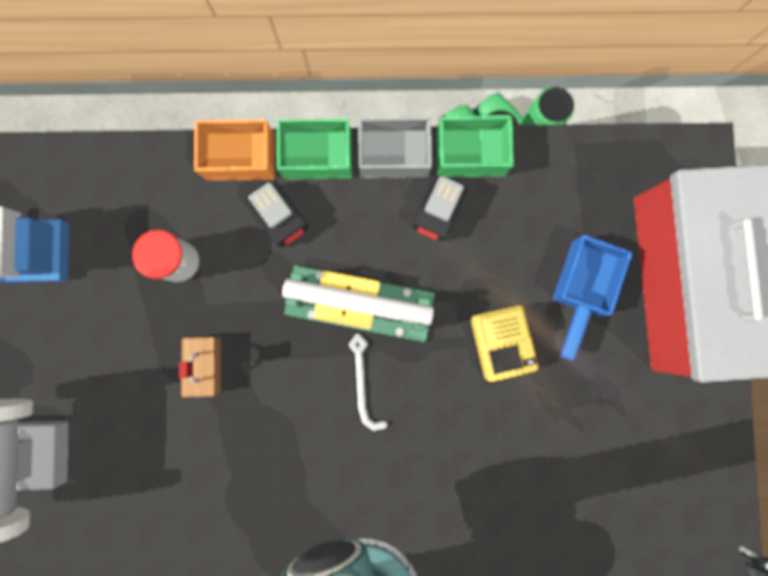

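View pics/scene0.png

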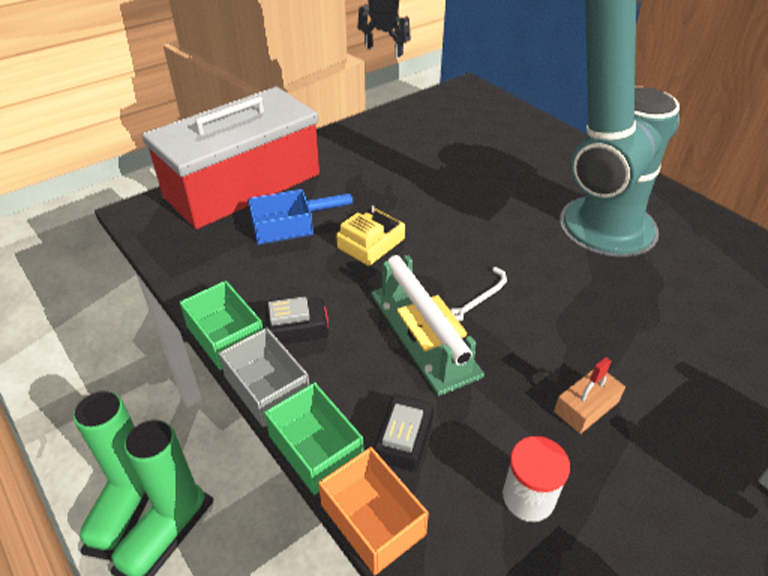

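The top view shows the holder at (200,367) with the red lug at (185,370). The rail runs from (285,290) to (432,314), and the plate's two dark holes are near (349,288) and (344,312), left of mid-rail. I'll measure these next.

```bash
python3 - <<'E'
from h import *
p,P=cloud("top")
s=1/1.5
R=np.array
def box(u0,v0,u1,v1): return slice(int(v0*s),int(v1*s)),slice(int(u0*s),int(u1*s))
# holder top
b=box(165,325,235,410); Q=P[b].reshape(-1,3); c=p[b].reshape(-1,3).astype(int)
m=(abs(Q[:,2]-.045)<.006)&(c[:,0]>c[:,2]+30); H=Q[m]; print("holder",H.mean(0),m.sum(),H[:,2].mean())
print(cv2.minAreaRect((H[:,:2]*1000).astype(np.float32)))
m=(c[:,0]>120)&(c[:,1]<60)&(c[:,2]<60); L=Q[m]; print("lug",np.nanmedian(L,0),L[:, :].min(0),L.max(0),m.sum())
print(cv2.minAreaRect((L[:,:2][L[:,2]>.105]*1000).astype(np.float32)))
m=Q[:,2]>.075;print("bolt",Q[m&(c[:,0]<c[:,1]+40)].mean(0))
# tube ridge
b=box(270,255,450,345); Q=P[b].reshape(-1,3)
m=(Q[:,2]>.075)&(Q[:,2]<.11); t=Q[m]; print("tube",t.mean(0),t[:,2].max(),m.sum(),cv2.minAreaRect((t[:,:2]*1000).astype(np.float32)))
c=p[b].reshape(-1,3).astype(int); m=(abs(Q[:,2]-.062)<.008)&(c[:,0]>120)&(c[:,2]<90); t=Q[m]; print("plate",t.mean(0),cv2.minAreaRect((t[:,:2]*1000).astype(np.float32)))
for u,v in ((349,288),(344,312)): print(onz("top",u*s,v*s,.062))
a=P[300:310:9,200:300:90];print(a)
save(p[int(240*s):int(430*s),int(150*s):int(460*s)],"crop1.png",3.8)
E
```

```text
holder [0.466  0.3073 0.0455] 708 0.04546625198657645
((465.0983581542969, 310.8431701660156), (110.06212615966797, 62.291259765625), 0.5024774670600891)
lug [0.4672 0.3049 0.1182] [0.4587 0.3042 0.1111] [0.4776 0.3059 0.1225] 13
((468.1422424316406, 305.05804443359375), (18.865018844604492, 1.5900280475616455), 0.08666809648275375)
bolt [0.4646 0.3083 0.0854]
tube [ 0.5836 -0.0022  0.0931] 0.1028944159457259 1321 ((583.9102172851562, -2.69757080078125), (279.96490478515625, 58.632568359375), 77.79174041748047)
plate [0.5977 0.0192 0.0584] ((589.2951049804688, 18.812423706054688), (11.59961223602295, 53.7280158996582), 81.83700561523438)
[0.6123 0.0135 0.062 ]
[0.5662 0.0238 0.062 ]
[[[ 0.2928  0.12   -0.0027]
  [ 0.2874 -0.151  -0.0011]]

 [[ 0.2667  0.1199 -0.001 ]
  [ 0.261  -0.1503 -0.0004]]]
```

View pics/crop1.png

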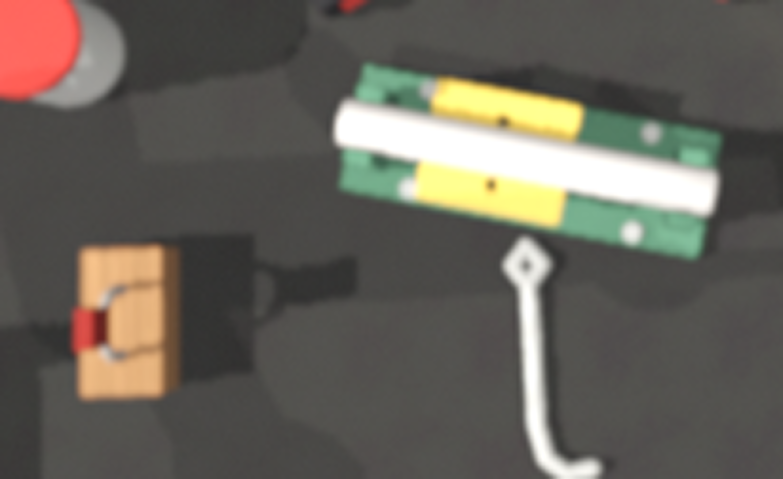

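The crop shows the holes at (503,121) and (491,184), which puts the pair about 22 mm from mid-rail towards +y. The lug is gripped along world y. I'll move over the rail first for a closer wrist view on the way.

Emit:
{"api": "carry_out", "payload": {"offset": [[0,0,0],[0,0,0],[0,0,0],[0,2.02,-3.44],[0,2.02,-3.44]], "delta_rot": [[5.4,0,0],[5.4,0,0],[5.4,0,0],[0,0,0],[0,0,0]], "fingers": 1}}

```text
time: 0.52
tool_pos: [0.2274, -0.5797, 0.2299]
tcp_rot: [1.213, 1.208, -1.212]
wrist_force: [-0.1, 0.5, -0.1]
width: 1.002
```

Emit:
{"api": "carry_out", "payload": {"offset": [[0,2.02,-3.44],[0,2.02,-3.44],[0,2.02,-3.44],[0,2.02,-3.44],[0,2.02,-3.44]], "delta_rot": [[0,0,0],[0,0,0],[0,0,0],[0,0,0],[0,0,0]]}}

```text
time: 0.93
tool_pos: [0.3297, -0.4057, 0.2308]
tcp_rot: [1.211, 1.209, -1.21]
wrist_force: [1.7, -0.0, 0.2]
width: 0.999
```

Emit:
{"api": "carry_out", "payload": {"offset": [[0,2.02,-3.44],[0,2.02,-3.44],[0,2.02,-3.44],[0,2.02,-3.44],[0,2.02,-3.44]], "delta_rot": [[0,0,0],[0,0,0],[0,0,0],[0,0,0],[0,0,0]]}}

```text
time: 1.35
tool_pos: [0.4308, -0.2338, 0.231]
tcp_rot: [1.21, 1.209, -1.21]
wrist_force: [0.6, 0.2, 0.2]
width: 0.999
```

Emit:
{"api": "carry_out", "payload": {"offset": [[0,2.02,-3.44],[0,1.83,-3.67],[0,1.83,-3.67],[0,1.83,-3.67],[0,1.83,-3.67]], "delta_rot": [[0,0,0],[0,0,0],[0,0,0],[0,0,0],[0,0,0]]}}

```text
time: 1.77
tool_pos: [0.5243, -0.0526, 0.231]
tcp_rot: [1.21, 1.209, -1.21]
wrist_force: [0.5, -0.9, 0.1]
width: 0.998
```

Emit:
{"api": "carry_out", "payload": {"offset": [[0,1.83,-3.67],[0,1.83,-3.67],[0,0,0],[0,0,0],[0,0,0]], "delta_rot": [[0,0,0],[0,0,0],[0,0,0],[0,0,0],[0,0,0]]}}

```text
time: 2.18
tool_pos: [0.5601, 0.0186, 0.2306]
tcp_rot: [1.208, 1.21, -1.211]
wrist_force: [-0.9, -0.1, -0.0]
width: 0.998
```

```bash
python3 - <<'E'
from h import *
T,s=pose(); print(T,s["time"],s["wrist_force"])
a,_=grab("wrist"); save(a,"w1.png",1.5); print(np.array(get_calibration("wrist")["mount"]))
import shutil; shutil.copy("wrist.npz","wr1.npz")
E
```

```text
[[-0.0016  1.      0.0002  0.5601]
 [-0.0006  0.0002 -1.      0.0186]
 [-1.     -0.0016  0.0006  0.2306]
 [ 0.      0.      0.      1.    ]] 2.1833 [-0.8692 -0.0814 -0.0164]
[[ 0.0005 -0.3253  0.9456 -0.1427]
 [ 0.0001 -0.9456 -0.3253  0.0831]
 [ 1.      0.0003 -0.0005  0.0004]
 [ 0.      0.      0.      1.    ]]
```

View pics/w1.png

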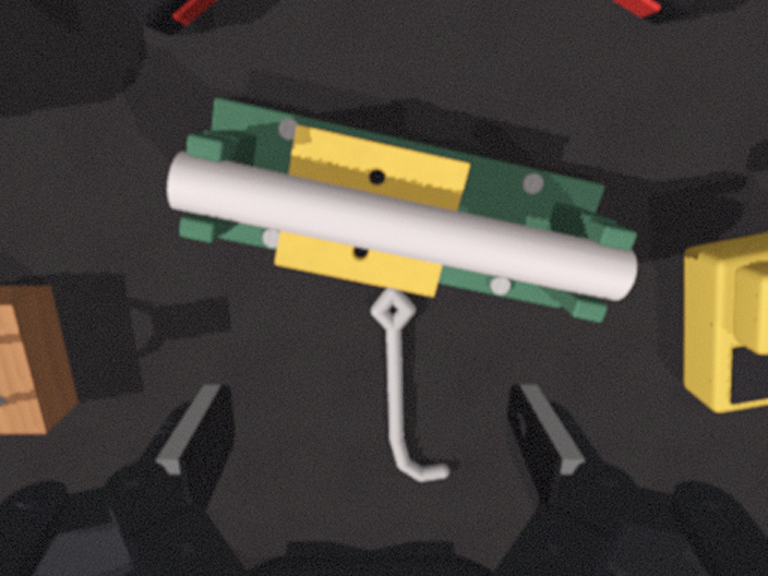

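The wrist view shows the far hole whole at (377,177) and the near hole at (361,252), partly behind the tube. I'll compute the target and move over to the holder.

```bash
python3 - <<'E'
from h import *
p,P=cloud("wr1"); s=1/1.5
Q=P.reshape(-1,3); c=p.reshape(-1,3).astype(int)
m=(Q[:,2]>.08)&(Q[:,2]<.11)&(abs(Q[:,0]-.585)<.08)&(abs(Q[:,1])<.16)
t=Q[m]
# cylinder fit with axis level
from scipy.optimize import least_squares
m2=t[t[:,2]>.083]
f=lambda a: np.hypot((m2[:,0]-a[0])*np.cos(a[1])-m2[:,1]*np.sin(a[1]),m2[:,2]-a[2])-.017
r=least_squares(f,[.585,.2,.079],loss="soft_l1",f_scale=.001); x0,th,zc=r.x
yax=np.array([np.sin(th),np.cos(th)]);xax=np.array([np.cos(th),-np.sin(th)])
s_=(t[:,:2])@yax; print("axis",r.x,np.degrees(th),"ext",s_.min(),s_.max(), "rms",np.std(r.fun))
mid=(s_.min()+s_.max())/2; o=np.array([x0,0])@xax
m=(abs(Q[:,2]-.062)<.006)&(c[:,0]>130)&(c[:,2]<110)&(abs(Q[:,0]-.585)<.07)&(abs(Q[:,1])<.1);print("plate z",np.median(Q[m,2]))
for u,v in ((377,177),(361,252)):
    h=onz("wr1",u*s,v*s,.062)[:2]; print(h,"x",h@xax-o,"along",h@yax-mid)
print("railtop",mid*yax+o*xax)
E
```

```text
axis [0.5833 0.2111 0.0791] 12.096217907437605 ext -0.02258664036658479 0.258188040240111 rms 0.003864488247186731
plate z 0.06200380249684201
[0.6112 0.0136] x 0.024447093617836257 along 0.02360025540056375
[0.5622 0.024 ] x -0.025619754444816123 along 0.02351782452591665
railtop [ 0.5823 -0.0043]
```

Emit:
{"api": "carry_out", "payload": {"offset": [[0,-1.9,-3.5],[0,-1.9,-3.5],[0,-1.9,-3.5],[0,-1.9,-3.5],[0,-1.9,-3.5]], "delta_rot": [[0,0,0],[0,0,0],[0,0,0],[0,0,0],[0,0,0]]}}

```text
time: 2.65
tool_pos: [0.4649, 0.193, 0.2313]
tcp_rot: [1.213, 1.207, -1.213]
wrist_force: [0.3, 0.7, -0.7]
width: 1.003
```

Emit:
{"api": "carry_out", "payload": {"offset": [[0,0,-3.7],[0,0,-3.7],[0,0,-3.7],[0,0,0],[0,0,0]], "delta_rot": [[0,0,0],[0,0,0],[0,0,0],[0,0,0],[0,0,0]]}}

```text
time: 3.07
tool_pos: [0.466, 0.3046, 0.2311]
tcp_rot: [1.209, 1.209, -1.21]
wrist_force: [-0.1, -0.4, 0.4]
width: 1.002
```

```bash
python3 - <<'E'
from h import *
T,s=pose(); print(T[:3,3],s["time"],s["wrist_force"])
a,_=grab("wrist"); save(a,"w2.png",1.5)
p,P=cloud("wrist"); Q=P.reshape(-1,3); c=p.reshape(-1,3).astype(int)
m=(c[:,0]>100)&(c[:,1]<60)&(c[:,2]<60)&(Q[:,2]>.08)&(Q[:,2]<.14); L=Q[m]
print("lug",np.median(L,0),np.percentile(L,2,axis=0),np.percentile(L,98,axis=0),m.sum())
for z0,z1 in ((.085,.095),(.095,.105),(.105,.115),(.118,.13)):
    k=L[(L[:,2]>z0)&(L[:,2]<z1)]; print(z0,len(k),k.mean(0) if len(k) else 0, k.min(0) if len(k) else 0,k.max(0) if len(k) else 0)
k=L[L[:,2]>L[:,2].max()-.004];print(cv2.minAreaRect((k[:,:2]*1000).astype(np.float32)))
m=(abs(Q[:,2]-.045)<.004)&(c[:,0]>c[:,2]+30)&(abs(Q[:,0]-.465)<.1)&(abs(Q[:,1]-.31)<.06);print("holder",cv2.minAreaRect((Q[m][:,:2]*1000).astype(np.float32)))
E
```

```text
[0.466  0.3046 0.2311] 3.0667 [-0.1148 -0.3659  0.4402]
lug [0.4784 0.3091 0.1106] [0.4781 0.3055 0.095 ] [0.4788 0.3132 0.1227] 85
0.085 2 [0.4785 0.306  0.0944] [0.4784 0.3056 0.0943] [0.4785 0.3065 0.0945]
0.095 27 [0.4784 0.3092 0.1008] [0.4781 0.3055 0.0952] [0.4787 0.3134 0.1049]
0.105 28 [0.4784 0.3092 0.1102] [0.4781 0.3055 0.1051] [0.4789 0.3132 0.1149]
0.118 16 [0.4784 0.309  0.1208] [0.478  0.3054 0.1184] [0.4788 0.3129 0.1233]
((478.37481689453125, 309.1283264160156), (0.6639753580093384, 7.346043109893799), 2.0770280361175537)
holder ((463.4733581542969, 309.3936767578125), (110.20689392089844, 60.02330780029297), 0.370484322309494)
```

View pics/w2.png

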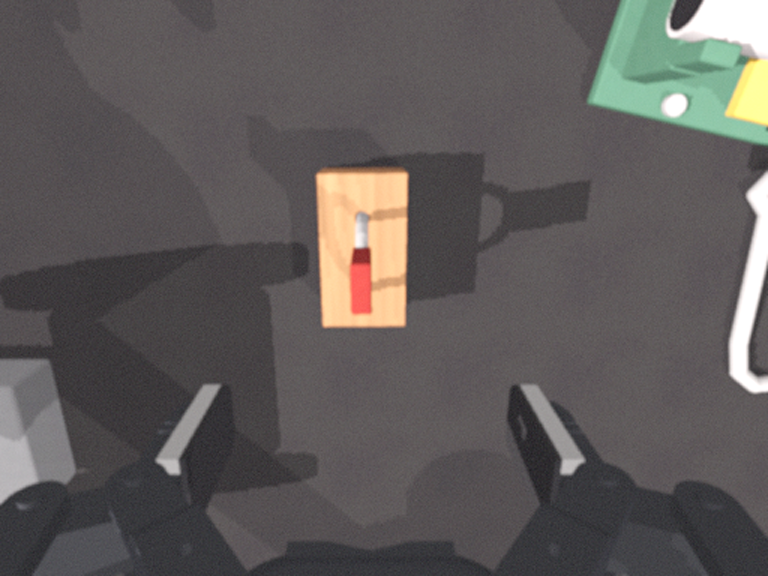

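The lug is upright and centred at about (0.4635, 0.309), with its top at z ≈ 0.1235. In the picture it spans (351..371, 250..313). I'll descend to TCP z 0.091 and grip.

Emit:
{"api": "carry_out", "payload": {"offset": [[2.8,-0.25,-0.44],[2.8,0,0],[2.8,0,0],[2.8,0,0],[2.0,0,0]], "delta_rot": [[0,0,0],[0,0,0],[0,0,0],[0,0,0],[0,0,0]]}}

```text
time: 3.53
tool_pos: [0.4627, 0.3057, 0.0968]
tcp_rot: [1.209, 1.208, -1.215]
wrist_force: [0.5, -0.1, -0.4]
width: 1.001
```

Emit:
{"api": "carry_out", "payload": {"offset": [[0.8,0,0],[0,0,0],[0,0,0],[0,0,0],[0,0,0]], "delta_rot": [[0,0,0],[0,0,0],[0,0,0],[0,0,0],[0,0,0]], "fingers": -0.5, "newtons": 80}}

```text
time: 3.95
tool_pos: [0.4651, 0.3096, 0.0935]
tcp_rot: [1.213, 1.207, -1.207]
wrist_force: [0.6, -0.2, 1.0]
width: 0.299
```

Emit:
{"api": "carry_out", "payload": {"offset": [[0,0,0],[0,0,0],[0,0,0],[0,0,0],[0,0,0]], "delta_rot": [[0,0,0],[0,0,0],[0,0,0],[0,0,0],[0,0,0]], "fingers": -1}}

```text
time: 4.37
tool_pos: [0.4648, 0.3099, 0.0932]
tcp_rot: [1.212, 1.208, -1.207]
wrist_force: [-0.2, -1.1, 6.4]
width: 0.125
```

Emit:
{"api": "carry_out", "payload": {"offset": [[0,0,0],[0,0,0],[0,0,0],[0,0,0],[0,0,0]], "delta_rot": [[0,0,0],[0,0,0],[0,0,0],[0,0,0],[0,0,0]]}}

```text
time: 4.78
tool_pos: [0.4648, 0.3099, 0.0933]
tcp_rot: [1.212, 1.208, -1.207]
wrist_force: [0.3, -0.8, 6.5]
width: 0.126
```

Emit:
{"api": "carry_out", "payload": {"offset": [[-0.8,0,0],[-2.5,0,0],[-3,0,0],[-3,0,0],[-2.5,0,0]], "delta_rot": [[0,0,0],[0,0,0],[0,0,0],[0,0,0],[0,0,0]]}}

```text
time: 5.2
tool_pos: [0.4632, 0.3092, 0.2112]
tcp_rot: [1.21, 1.209, -1.21]
wrist_force: [0.4, 0.9, -2.5]
width: 0.123
```

Emit:
{"api": "carry_out", "payload": {"offset": [[0,0,0],[0,0,0],[0,0,0],[0,0,0],[0,0,0]], "delta_rot": [[6.1,0,0],[6,0,0],[0,0,0],[0,0,0],[0,0,0]]}}

```text
time: 5.62
tool_pos: [0.4628, 0.3089, 0.2086]
tcp_rot: [1.36, 1.103, -1.363]
wrist_force: [-0.6, 0.7, -2.1]
width: 0.128
```

```bash
python3 - <<'E'
from h import *
import json
T,s=pose(); print(T,s["time"],s["wrist_force"],s["torque"])
ws=[read_state()["wrist_force"]]
a,_=grab("wrist"); save(a[120:384,60:452],"w3.png",2)
p,P=cloud("wrist"); Q=(P.reshape(-1,3)-T[:3,3])@T[:3,:3]; c=p.reshape(-1,3).astype(int)
m=(c[:,0]>90)&(c[:,1]<60)&(c[:,2]<60)&(abs(Q[:,2])<.02)&(abs(Q[:,0])<.06); L=Q[m]
print("lug tool",L.mean(0),np.percentile(L,2,axis=0),np.percentile(L,98,axis=0),m.sum())
m=(Q[:,0]>0.0)&(Q[:,0]<.1)&(abs(Q[:,1])<.05)&(abs(Q[:,2])<.012); L=Q[m]
for a0 in np.arange(0,.1,.008):
    k=L[(L[:,0]>=a0)&(L[:,0]<a0+.008)&(L[:,1]>.005)]
    if len(k): print(a0,len(k),k.mean(0),k.max(0)[1])
E
```

```text
[[-0.0015  0.9782 -0.2079  0.4628]
 [-0.0008 -0.2079 -0.9782  0.3089]
 [-1.     -0.0013  0.0011  0.2086]
 [ 0.      0.      0.      1.    ]] 5.6167 [-0.5705  0.7391 -2.1024] [ 0.0036 -0.0099  0.0142]
lug tool [-0.0144  0.0135  0.001 ] [-0.0301  0.0107 -0.0054] [0.0044 0.0143 0.0062] 196
0.0 146 [0.0037 0.0137 0.0003] 0.01471315475832558
0.008 266 [0.0123 0.0167 0.0006] 0.02209685852742163
0.016 186 [0.0197 0.0229 0.0005] 0.02637823203344654
0.024 97 [0.0276 0.026  0.0005] 0.027842989530154703
0.032 65 [0.0355 0.027  0.0006] 0.02813181351904093
0.04 46 [0.044  0.0271 0.0005] 0.028124879849640863
0.048 48 [0.0527 0.027  0.0002] 0.028105682756228496
0.056 39 [0.0592 0.0272 0.0007] 0.028438571408788308
0.064 39 [0.0679 0.0275 0.0007] 0.02899144961012896
0.07200000000000001 33 [0.0762 0.0273 0.0004] 0.028430256004844206
0.08 8 [ 0.081   0.0275 -0.    ] 0.028312715667724288
```

View pics/w3.png

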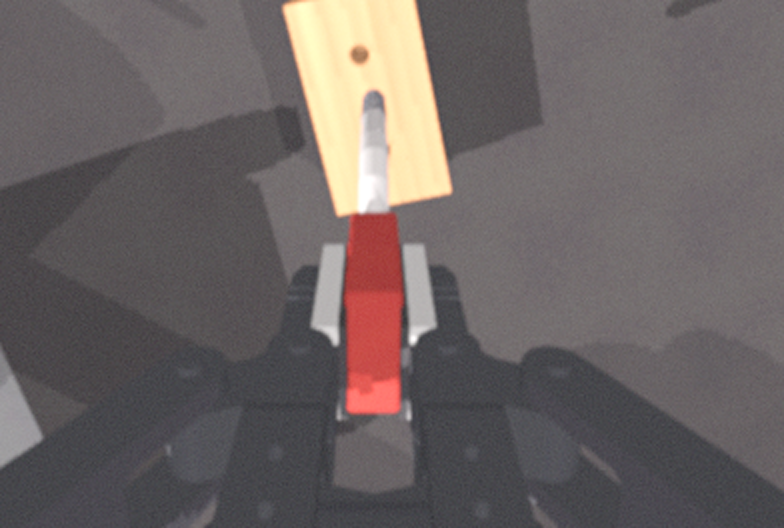

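The U-bolt is held straight. The leg's outer face is at tool y 0.0285, the leg end at tool x about 0.083, and the pads sit on both sides of the lug at (330..430, 245..330). I'll carry it over to the rail, above the holes.

Emit:
{"api": "carry_out", "payload": {"offset": [[0,2.28,3.22],[0,2.28,3.22],[0,2.28,3.22],[0,2.28,3.22],[0,2.28,3.22]], "delta_rot": [[0,0,0],[0,0,0],[0,0,0],[0,0,0],[0,0,0]]}}

```text
time: 6.08
tool_pos: [0.5411, 0.1262, 0.2088]
tcp_rot: [1.362, 1.103, -1.363]
wrist_force: [0.8, 0.7, -1.5]
width: 0.129
```

Emit:
{"api": "carry_out", "payload": {"offset": [[0,2.28,3.22],[0,2.28,3.22],[0,2.28,3.22],[0,0,0],[0,0,0]], "delta_rot": [[0,0,0],[0,0,0],[0,0,0],[0,0,0],[0,0,0]]}}

```text
time: 6.5
tool_pos: [0.5878, 0.0167, 0.2085]
tcp_rot: [1.365, 1.101, -1.367]
wrist_force: [-0.9, 0.5, -1.7]
width: 0.124
```

```bash
cat > w.py <<'E'
from h import *
T,s=pose(); print(T[:3,3],s["time"],s["wrist_force"],s["torque"],"w",s["width"])
B=T[:3,3]+T[:3,:3]@[.013,-.0007,.0004]; print("bolt origin",B)
d=np.array([.5870,.0187,B[2]])-B; print("to go tool cm",T[:3,:3].T@d*100, "yaw",np.degrees(np.arctan2(T[1,1],T[0,1])),"tilt",T[2,1:])
E
python3 w.py
```

```text
[0.5878 0.0167 0.2085] 6.5 [-0.9048  0.4854 -1.6599] [ 0.0597  0.0342 -0.0158] w 0.12432688560232605
bolt origin [0.5871 0.0165 0.1955]
to go tool cm [ 0.     -0.0529 -0.2131] yaw -12.319419370286452 tilt [-0.0014  0.0002  0.2085]
```

Emit:
{"api": "carry_out", "payload": {"offset": [[0,-0.05,-0.21],[1.5,0,0],[1.5,0,0],[1.5,0,0],[1.3,0,0]], "delta_rot": [[0,0,0],[0,0,0],[0,0,0],[0,0,0],[0,0,0]]}}

```text
time: 6.92
tool_pos: [0.5865, 0.0231, 0.1501]
tcp_rot: [1.361, 1.104, -1.362]
wrist_force: [0.1, -0.4, -2.9]
width: 0.127
```

Emit:
{"api": "carry_out", "payload": {"offset": [[0,0,0],[0,0,0],[0,0,0],[0,0,0],[0,0,0]], "delta_rot": [[0,0,0],[0,0,0],[0,0,0],[0,0,0],[0,0,0]]}}

```text
time: 7.33
tool_pos: [0.5883, 0.0213, 0.1526]
tcp_rot: [1.365, 1.1, -1.362]
wrist_force: [-0.1, -0.2, -1.3]
width: 0.126
```

```bash
python3 - <<'E'
exec(open("w.py").read())
a,_=grab("wrist"); save(a[60:300,120:400],"w4.png",2.5)
E
```

```text
[0.5883 0.0213 0.1526] 7.3333 [-0.1304 -0.1718 -1.3167] [ 0.011  -0.0082  0.0107] w 0.1258667701562491
bolt origin [0.5876 0.021  0.1396]
to go tool cm [-0.0001 -0.005   0.2395] yaw -12.13858026790913 tilt [ 0.0019 -0.0004  0.1526]
```

View pics/w4.png

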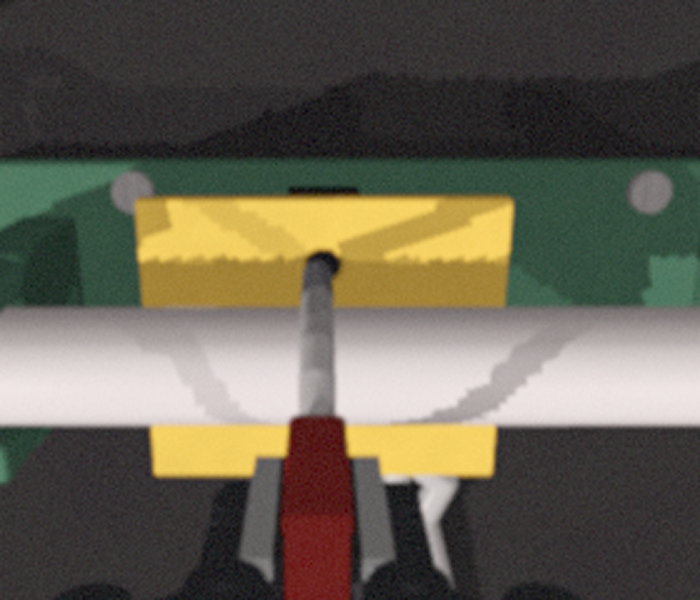

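The hole is at crop (325,264), with the leg end almost over it and slightly left. I'll quantify that with an enlarged crop.

```bash
python3 - <<'E'
from h import *
p,d,M,K=load("wrist"); print(K)
save(p[140:205,215:285],"w5.png",8)
T,_=pose()
for u in (245,248,250,252):
    X=onz("wrist",u,60+264/2.5,.062); print(u,(X-T[:3,3])@T[:3,:3])
E
```

```text
[320.4997 320.4997 246.4119 192.981 ]
245 [ 0.0905  0.0246 -0.0007]
248 [0.0905 0.0246 0.0015]
250 [0.0905 0.0246 0.003 ]
252 [0.0905 0.0246 0.0045]
```

View pics/w5.png

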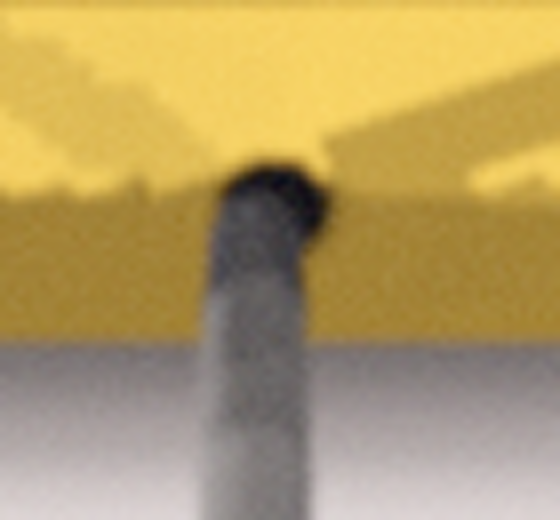

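The hole centre is about 1.7 mm towards tool +z from the leg, which agrees with dead reckoning (2.4 mm). I'll shift 0.2 cm and descend gently.

Emit:
{"api": "carry_out", "payload": {"offset": [[0,0,0.2],[0,0,0],[0.2,0,0],[0.2,0,0],[0.2,0,0]], "delta_rot": [[0,0,0],[0,0,0],[0,0,0],[0,0,0],[0,0,0]]}}

```text
time: 7.8
tool_pos: [0.587, 0.019, 0.145]
tcp_rot: [1.364, 1.101, -1.364]
wrist_force: [0.4, 0.2, -2.2]
width: 0.127
```

Emit:
{"api": "carry_out", "payload": {"offset": [[0,0,0],[0.1,0,0],[0.1,0,0],[0.1,0,0],[0,0,0]], "delta_rot": [[0,0,0],[0,0,0],[0,0,0],[0,0,0],[0,0,0]]}}

```text
time: 8.22
tool_pos: [0.5869, 0.0192, 0.142]
tcp_rot: [1.363, 1.102, -1.364]
wrist_force: [0.4, 0.7, -2.2]
width: 0.127
```

```bash
python3 w.py
```

```text
[0.5869 0.0192 0.142 ] 8.2167 [ 0.4314  0.6672 -2.2294] [ 0.0273 -0.0291 -0.0161] w 0.12672859893149047
bolt origin [0.5862 0.0189 0.129 ]
to go tool cm [-0.      0.0862  0.0032] yaw -12.150682702313327 tilt [-0.0005  0.0001  0.142 ]
```

Emit:
{"api": "carry_out", "payload": {"offset": [[0.1,0,0],[0.1,0,0],[0.1,0,0],[0.1,0,0],[0,0,0]], "delta_rot": [[0,0,0],[0,0,0],[0,0,0],[0,0,0],[0,0,0]]}}

```text
time: 8.63
tool_pos: [0.5869, 0.0191, 0.138]
tcp_rot: [1.363, 1.102, -1.364]
wrist_force: [-0.3, -0.3, -2.1]
width: 0.127
```

```bash
python3 w.py
```

```text
[0.5869 0.0191 0.138 ] 8.6333 [-0.3263 -0.3056 -2.0656] [-0.0099 -0.0384 -0.0297] w 0.1274995049632429
bolt origin [0.5861 0.0189 0.125 ]
to go tool cm [-0.      0.0909  0.0002] yaw -12.154471784120432 tilt [-0.0005  0.0001  0.138 ]
```

The legs are 7 mm into the holes with no contact force, so I'll continue.

Emit:
{"api": "carry_out", "payload": {"offset": [[0.15,0,0],[0.15,0,0],[0.15,0,0],[0.15,0,0],[0.1,0,0]], "delta_rot": [[0,0,0],[0,0,0],[0,0,0],[0,0,0],[0,0,0]]}}

```text
time: 9.05
tool_pos: [0.587, 0.0191, 0.131]
tcp_rot: [1.364, 1.102, -1.364]
wrist_force: [-0.9, 0.4, -2.5]
width: 0.125
```

Emit:
{"api": "carry_out", "payload": {"offset": [[0.1,0,0],[0.1,0,0],[0.1,0,0],[0.1,0,0],[0,0,0]], "delta_rot": [[0,0,0],[0,0,0],[0,0,0],[0,0,0],[0,0,0]]}}

```text
time: 9.47
tool_pos: [0.588, 0.019, 0.128]
tcp_rot: [1.365, 1.1, -1.362]
wrist_force: [0.4, -0.3, 0.3]
width: 0.126
```

```bash
python3 w.py
```

```text
[0.588 0.019 0.128] 9.4667 [ 0.4206 -0.3222  0.324 ] [-0.1006 -0.1933  0.0023] w 0.1256471380174939
bolt origin [0.5872 0.0188 0.115 ]
to go tool cm [-0.     -0.0211  0.0137] yaw -12.155232608348067 tilt [ 0.0019 -0.0003  0.128 ]
```

The balls have been met, as expected at z ≈ 0.128. Next is a slow press.

Emit:
{"api": "carry_out", "payload": {"offset": [[0.1,0,0],[0.1,0,0],[0.1,0,0],[0,0,0],[0,0,0]], "delta_rot": [[0,0,0],[0,0,0],[0,0,0],[0,0,0],[0,0,0]]}}

```text
time: 9.88
tool_pos: [0.5872, 0.0193, 0.1242]
tcp_rot: [1.364, 1.101, -1.363]
wrist_force: [0.9, 0.7, 0.6]
width: 0.127
```

```bash
python3 w.py
```

```text
[0.5872 0.0193 0.1242] 9.8833 [0.8597 0.7017 0.5565] [ 0.0155 -0.3027 -0.002 ] w 0.12735922171441247
bolt origin [0.5864 0.019  0.1112]
to go tool cm [0.     0.0612 0.0205] yaw -12.15845849517886 tilt [ 0.0003 -0.0003  0.1242]
```

Emit:
{"api": "carry_out", "payload": {"offset": [[0.1,0,0],[0.1,0,0],[0.1,0,0],[0.1,0,0],[0,0,0]], "delta_rot": [[0,0,0],[0,0,0],[0,0,0],[0,0,0],[0,0,0]]}}

```text
time: 10.3
tool_pos: [0.5869, 0.0191, 0.1197]
tcp_rot: [1.363, 1.102, -1.364]
wrist_force: [2.1, -0.6, -0.7]
width: 0.129
```

Emit:
{"api": "carry_out", "payload": {"offset": [[0.1,0,0],[0.1,0,0],[0.1,0,0],[0.1,0,0],[0,0,0]], "delta_rot": [[0,0,0],[0,0,0],[0,0,0],[0,0,0],[0,0,0]]}}

```text
time: 10.72
tool_pos: [0.5869, 0.0192, 0.1159]
tcp_rot: [1.364, 1.102, -1.364]
wrist_force: [1.6, 0.1, -0.6]
width: 0.123
```

```bash
python3 w.py
```

```text
[0.5869 0.0192 0.1159] 10.7167 [ 1.5502  0.055  -0.632 ] [-0.1494 -0.3998 -0.0707] w 0.12327309726242501
bolt origin [0.5862 0.0189 0.1029]
to go tool cm [-0.      0.0874  0.0025] yaw -12.154175484485409 tilt [-0.0004  0.      0.1159]
```

Emit:
{"api": "carry_out", "payload": {"offset": [[0.1,0,0],[0.1,0,0],[0.1,0,0],[0.1,0,0],[0,0,0]], "delta_rot": [[0,0,0],[0,0,0],[0,0,0],[0,0,0],[0,0,0]]}}

```text
time: 11.13
tool_pos: [0.587, 0.0192, 0.1119]
tcp_rot: [1.364, 1.102, -1.364]
wrist_force: [1.8, -0.8, -0.6]
width: 0.126
```

Emit:
{"api": "carry_out", "payload": {"offset": [[0.05,0,0],[0.05,0,0],[0.05,0,0],[0.05,0,0],[0,0,0]], "delta_rot": [[0,0,0],[0,0,0],[0,0,0],[0,0,0],[0,0,0]]}}

```text
time: 11.55
tool_pos: [0.5871, 0.0192, 0.1101]
tcp_rot: [1.364, 1.101, -1.364]
wrist_force: [1.5, -0.7, 0.9]
width: 0.125
```

Emit:
{"api": "carry_out", "payload": {"offset": [[0.05,0,0],[0,0,0],[0.05,0,0],[0,0,0],[0,0,0]], "delta_rot": [[0,0,0],[0,0,0],[0,0,0],[0,0,0],[0,0,0]]}}

```text
time: 11.97
tool_pos: [0.5871, 0.0191, 0.1093]
tcp_rot: [1.364, 1.101, -1.364]
wrist_force: [1.5, -0.3, 0.5]
width: 0.126
```

Emit:
{"api": "carry_out", "payload": {"offset": [[0.05,0,0],[0,0,0],[0,0,0],[0,0,0],[0,0,0]], "delta_rot": [[0,0,0],[0,0,0],[0,0,0],[0,0,0],[0,0,0]]}}

```text
time: 12.38
tool_pos: [0.5873, 0.0191, 0.1091]
tcp_rot: [1.364, 1.101, -1.363]
wrist_force: [-1.0, -1.2, 5.2]
width: 0.131
```

Emit:
{"api": "carry_out", "payload": {"offset": [[0.05,0,0],[0,0,0],[0,0,0],[0,0,0],[0,0,0]], "delta_rot": [[0,0,0],[0,0,0],[0,0,0],[0,0,0],[0,0,0]]}}

```text
time: 12.8
tool_pos: [0.5874, 0.0191, 0.1091]
tcp_rot: [1.364, 1.101, -1.363]
wrist_force: [-0.4, -0.1, 7.7]
width: 0.127
```

z has stopped at 0.1091, which is the predicted home, and force is building softly. I'll press a little more to confirm.

Emit:
{"api": "carry_out", "payload": {"offset": [[0.1,0,0],[0,0,0],[0,0,0],[0,0,0],[0,0,0]], "delta_rot": [[0,0,0],[0,0,0],[0,0,0],[0,0,0],[0,0,0]]}}

```text
time: 13.22
tool_pos: [0.5875, 0.0191, 0.1089]
tcp_rot: [1.364, 1.101, -1.363]
wrist_force: [-3.1, -1.5, 12.1]
width: 0.126
```

Emit:
{"api": "carry_out", "payload": {"offset": [[0.1,0,0],[0,0,0],[0,0,0],[0,0,0],[0,0,0]], "delta_rot": [[0,0,0],[0,0,0],[0,0,0],[0,0,0],[0,0,0]]}}

```text
time: 13.63
tool_pos: [0.5876, 0.0191, 0.1089]
tcp_rot: [1.364, 1.1, -1.363]
wrist_force: [-5.3, -0.7, 15.3]
width: 0.125
```

```bash
python3 - <<'E'
exec(open("w.py").read())
p,_=grab("wrist"); p,P=cloud("wrist"); Q=P.reshape(-1,3); c=p.reshape(-1,3).astype(int)
m=(c[:,0]>90)&(c[:,1]<60)&(c[:,2]<60)&(np.linalg.norm(Q-T[:3,3],axis=1)<.05); L=(Q[m]-T[:3,3])@T[:3,:3]
print("lug tool",np.percentile(L,2,axis=0),np.percentile(L,98,axis=0),"lug top z",np.percentile(Q[m,2],98))
E
```

```text
[0.5876 0.0191 0.1089] 13.6333 [-5.2681 -0.7157 15.2943] [-0.1393  0.8793  0.0171] w 0.12528756121486836
bolt origin [0.5869 0.0188 0.0959]
to go tool cm [0.     0.0132 0.0124] yaw -12.153070577813093 tilt [ 0.0012 -0.0002  0.1089]
lug tool [-0.032  -0.0151 -0.0048] [-0.0174  0.0136  0.0057] lug top z 0.14083034850794415
```

The crown is home: the lug top is at 0.1408 (0.140 expected) and it resists 15 N rigidly. I'll ease off the pressure, release and retreat upward.

Emit:
{"api": "carry_out", "payload": {"offset": [[-0.1,0,0],[-0.1,0,0],[-0.05,0,0],[0,0,0],[0,0,0]], "delta_rot": [[0,0,0],[0,0,0],[0,0,0],[0,0,0],[0,0,0]]}}

```text
time: 14.1
tool_pos: [0.5875, 0.0191, 0.1091]
tcp_rot: [1.364, 1.101, -1.363]
wrist_force: [1.2, -0.2, 5.5]
width: 0.13
```

Emit:
{"api": "carry_out", "payload": {"offset": [[0,0,0],[0,0,0],[0,0,0],[0,0,0],[0,0,0]], "delta_rot": [[0,0,0],[0,0,0],[0,0,0],[0,0,0],[0,0,0]], "fingers": 0.3}}

```text
time: 14.52
tool_pos: [0.5865, 0.0192, 0.1081]
tcp_rot: [1.363, 1.102, -1.365]
wrist_force: [-0.2, -0.0, 0.1]
width: 0.647
```

Emit:
{"api": "carry_out", "payload": {"offset": [[0,0,0],[0,0,0],[0,0,0],[0,0,0],[0,0,0]], "delta_rot": [[0,0,0],[0,0,0],[0,0,0],[0,0,0],[0,0,0]]}}

```text
time: 14.93
tool_pos: [0.5871, 0.0191, 0.1088]
tcp_rot: [1.364, 1.101, -1.364]
wrist_force: [-0.4, -0.0, 0.8]
width: 0.653
```

Emit:
{"api": "carry_out", "payload": {"offset": [[-0.5,0,0],[-2,0,0],[-3,0,0],[-3,0,0],[-3,0,0]], "delta_rot": [[0,0,0],[0,0,0],[0,0,0],[0,0,0],[0,0,0]]}}

```text
time: 15.35
tool_pos: [0.5867, 0.0191, 0.2251]
tcp_rot: [1.363, 1.102, -1.364]
wrist_force: [0.8, -0.3, 0.1]
width: 0.652
```

Emit:
{"api": "carry_out", "payload": {"offset": [[-1,0,0],[0,0,0],[0,0,0],[0,0,0],[0,0,0]], "delta_rot": [[0,0,0],[0,0,0],[0,0,0],[0,0,0],[0,0,0]]}}

```text
time: 15.77
tool_pos: [0.5856, 0.0191, 0.2311]
tcp_rot: [1.361, 1.104, -1.367]
wrist_force: [-0.8, -0.2, 0.5]
width: 0.65
```

```bash
python3 - <<'E'
exec(open("w.py").read())
grab("wrist"); p,P=cloud("wrist"); Q=P.reshape(-1,3); c=p.reshape(-1,3).astype(int)
m=(c[:,0]>90)&(c[:,1]<60)&(c[:,2]<60)&(abs(Q[:,0]-.587)<.04)&(abs(Q[:,1]-.019)<.04); L=Q[m]
print("lug top z",np.percentile(L[:,2],[50,95,99]),np.median(L[L[:,2]>.135],0))
b,_=grab("scene"); save(np.hstack([p[60:330,100:400],b[140:310,200:400][:, :] if 0 else cv2.resize(b[150:285,220:370],(300,270))]),"fin.png",1.3)
E
```

```text
[0.5856 0.0191 0.2311] 15.7667 [-0.782  -0.1943  0.5272] [-0.0343  0.0293 -0.002 ] w 0.6504705645175601
bolt origin [0.5847 0.0189 0.2181]
to go tool cm [-0.001   0.2243 -0.028 ] yaw -12.156153488325524 tilt [-0.0044  0.0009  0.2311]
lug top z [0.1395 0.141  0.1414] [0.5915 0.0173 0.1399]
```

View pics/fin.png

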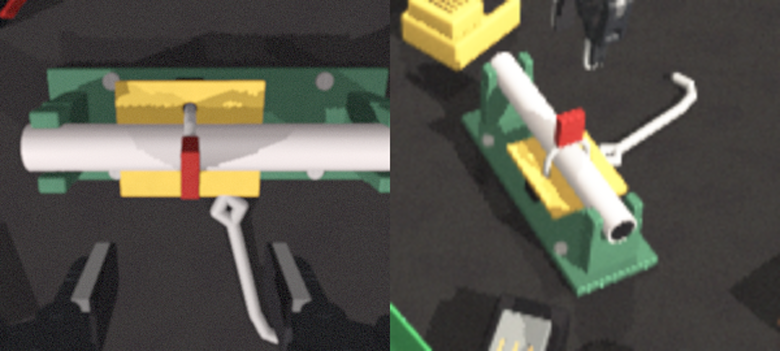

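The U-bolt stands upright astride the rail with its leg through the plate at (190,105). The lug top is at z ≈ 0.140 as expected for home, and the gripper is clear. I'll hand it in.

```bash
python3 -c "
from workcell import *
print(finish_job(), read_state()['time'])"
```

```text
the job is handed in; nothing more can be done
the job is handed in; nothing more can be done
```

The U-bolt is home on the rail with both legs through the bracket plate, released, and the job is handed in at about 16 s of the 58 s allowed.

- **Finding the holes:** I found them by eye, about 23.5 mm along the rail towards +y. One wrist-camera check 7 mm above the plate showed the legs 2 mm off, which I corrected. They then went in without touching, so I did not need to feel for the holes.
- **Pressing home:** The legs met the balls at the expected height. I pressed until the bolt stopped, and the wrist force I read then was about 16 N at most, well under 40 N. That is a reading at the end of each move, and it does not show the balls' sideways squeeze of up to about 7 N.
- **Last checks:**
  - The lug top is at z ≈ 0.140–0.141, where 0.140 means fully home.
  - The bolt is upright, the gripper is clear and the wrist reads about 0 N.
  - The last pictures showed nothing else on the bench moved near the rail. I did not measure the bystanders again.

No check failed. Two small disagreements came up on the way: vision and dead reckoning differed by about 0.5 mm on that shift, and the arm's position readings jittered by 1–2 mm while moving.

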